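# Zero the scale under the empty compact, then load its refill pan

### The job

Set the empty square compact case on the scale's deck, about midway along the fence, slide it gently up against the fence so that it sits flat and square to it, and let go. Then zero the scale: press the brass plunger down with about 9 newtons (never more than 15) and hold that steadily for a good second, with nothing but the empty case on the deck, and let it spring back. Then set the smaller of the two round refill pans, open side up, fully home and flat in the case's round well without shifting the case off the fence, let go, and leave everything else where it is.

Things in the scene. Friction and masses are not known exactly. Their poses are not given: they have to be found in the camera images.
- scale: Counter scale, fixed to the counter: aluminium housing 124 x 214 mm, 30 mm high; origin under its centre on the counter, z up, x across its short side towards the fence, y along its long side. On its +y part lies the steel deck, a flat plate 116 (x) by 124 (y) mm with its top 36 mm above the counter, centred at x = 0, y = +40 mm; the deck rides with its fence on springs and sinks straight down 1 mm for every 4 N (at most 6 mm). On its -y part stands the brass zeroing press.
- fence_face (a point): Middle of the foot of the fence's flat face, at the deck's top (unloaded 36 mm above the counter, x = +46, y = +40 mm on the scale); axes as the scale's: x into the fence, y along it. The fence is a steel bar on the deck's +x edge, 100 mm long, 14 high, rigid sideways: push with a few newtons only (25 N does harm). The case's side ends against it, its middle within 15 mm of this point along y.
- sleeve_top (a point): Centre of the upper end of the fixed brass sleeve of the zeroing press, 56 mm above the counter (31 mm in diameter, at x = +12, y = -68 mm on the scale). The plunger rises out of it along the vertical axis: a round flat brass cap 30 mm in diameter and 8 mm thick. The height of the cap's top at rest is set by a screw collar and differs every time, 20 to 40 mm above this point; it must be found by feel (or sight). The collar itself does not move when pressed.
- plunger (a joint): Depth in m by which the plunger's cap is pressed below its rest height: 0 at rest, grows downwards, hard stop at 0.008. The spring takes 2.5 N per mm with no preload. The scale zeroes when the cap is held between 6 and 12 N (2.4 to 4.8 mm) for 0.8 s; more than 16 N (6.4 mm) damages it.
- case_center (a point): Centre, half-way up, of the empty compact case: silver steel, square 60 x 60 mm, 10 mm high, 90 g, loose, lying flat on the counter at the start. z up, x and y along its sides. In its middle a round well, open at the top, 41 mm in diameter and 6 mm deep (well floor 4 mm above the underside). The mirror lid that belongs to it has been taken off and lies elsewhere.
- case: The same compact case; origin at the centre of its underside.
- pan_small_center (a point): Centre, half-way up, of the smaller refill pan: plain round aluminium dish, open at the top, 38 mm outside diameter, 14 mm high, wall 2 mm, about 40 g, loose, lying flat on the counter. Seated in the case's well it stands 8 mm above the case's top.
- pan_small: The same smaller refill pan; origin at the centre of its underside, z up.
- pan_large_center (a point): Centre, half-way up, of the larger refill pan: as the smaller, but 52 mm in diameter; it does not fit the well. Leave it.
- lipstick: Bystander: gold metal lipstick tube standing upright, 21 mm in diameter, 73 mm high; origin under its centre.
- perfume: Bystander: ribbed amber glass perfume bottle, 60 mm in diameter, 106 mm high; origin under its centre.
- curler: Bystander: black plastic eyelash curler lying flat, about 115 x 54 x 12 mm; origin under its middle.
- cream: Bystander: white ceramic cream jar, 60 mm in diameter, 45 mm high; origin under its centre.
- mirror_lid: Bystander: the case's loose mirror lid lying flat, 60 x 60 x 6 mm, with no well; origin under its centre.
- brush: Bystander: wooden-handled make-up brush fixed on a small white rest, 105 x 26 x 22 mm; origin under its middle.
There are look-alikes about, which are no part of the job. Of the things shaped like the scale, the aluminium one is meant.

How it is judged:
By the outcome, as a careful person would: the job done as asked, in the order asked, and still so for the second after the job is handed in, with the robot touching nothing.
It also fails if it takes over 72 s, if anything falls off the work surface, if the arm or the gripper's body presses on something with over 40 N, if the wrist force passes 120 N, or if a joint passes its speed limit or range.

### The arm

A 7-joint arm with a two-finger parallel gripper is mounted at the origin on the work surface. World frame = base frame: x ahead of the robot, y to its left, z up, the work surface at z = 0. Lengths are in m, angles in degrees, forces in N, time in s.
With the tool pointing down it reaches from about 0.425 to 0.875 m from the base axis. Payload 4.7 kg.
Tool frame: the origin (TCP) lies at the very end of the fingers, on their centre line; the grasp point (between the pads) lies behind it (env.pinch_z is the z of the grasp point in the tool frame, in m); z points along the fingers, y is the direction in which the jaws open and shut (so a half turn about z gives the same grasp; the last joint's range is limited). The gripper opens to 87 mm and grips with 3 to 60 N. Pads are 19 mm wide; open, the fingers measure 117 mm over their backs; the gripper's body (75 mm by 190 mm) begins 51 mm behind the grasp point.
Start: joints at [78.1, 18.392, -4.016, 83.108, 1.295, 78.541, -3.26], TCP at [0.143, -0.634, 0.194] pointing down, gripper open.
Joint ranges: [-163.93, 163.93], [-17.29, 119.83], [-79.2, 71.16], [3.27, 140.29], [-89.18, 269.18], [5.43, 117.66], [-154.24, 154.24]. Speed limits (degrees/s): [147.25, 147.25, 180, 180, 180, 180, 180].

### API

Orientations are given as [roll, pitch, yaw] about the fixed x, y, z axes, in that order (R = Rz(yaw) Ry(pitch) Rx(roll)).
In Python, from cell import readout, read_camera, env gives the robot as it stands. The module is installed in compiled form; this text tells all that it offers.
- The arm moves only by the tool servo_tool, never from a script. Its argument "plan" is a list that holds one entry, the list of rows, each a list of 5 numbers: the finger opening in m, from 0 to 0.087, then the shift along the tool's x, y, z in m, then the turn about the tool's z in rad. In form: [[[jaw, x, y, z, yaw], ...]]. A call has 1 to 12 rows; each row is the pose to reach, as a shift and turn from the pose measured when the call began, along the tool's axes at that moment; what a row does not reach only later rows make up. A row lasts 1/12 s, in which the tool goes at most 41.7 mm and 7.16 degrees, less where a joint would pass 70% of its speed; a pose out of reach is approached as far as the arm can. A call with a gripper value outside its range is refused whole. The fingers move at their own pace and stop on an object; "force" is the grip in N (left out, the last holds). Time passes only in rows, so rows that repeat a pose let the fingers close. It gives the time, the measured TCP pose, the force and the opening at its end, in the units of the state.
- readout.get_obs(): the state, without advancing time (a new reading comes with each control period).
- read_camera(name): name is "scene" or "top" or "wrist"; returns a dict with "image" (480x640x3 uint8, red, green, blue), "range_z" (480x640 float32, m along the optical axis (not along the pixel's ray), 0 where there is no reading), "mtx" (3x3 intrinsics, pixels), "camera_from_world" (4x4, takes a point from world to camera coordinates). Camera axes: x right, y up, looking along -z (the intrinsics and any distortion apply to the point x, -y, -z); pixel columns grow to the right and rows downward; lengths in m; the calibration is good to about 2 mm. A picture is of the moment at which its call begins.
- env.sign_off(): hands the job in, once; it reports no verdict.
The state is a dict: "time_s": time; "qpos": joint angles; "joint_velocities": joint speeds; "effort": joint torques, N m; "tool_pos": TCP position; "tool_rot": TCP orientation; "force": force on the tool from outside, world axes, zero at the start; "wrist_torque": the same for the moment, N m; "grip_width": finger opening in m.
Only numpy, scipy, OpenCV 4.12 (cv2) and the standard library are available. Lean on these libraries where they do the work, as an engineer would, in place of code of your own. Each camera call takes 0.05 s, during which the arm holds its last target. There are 200 camera calls.

## Working session

There is one attempt and no reset: what is moved stays moved. The work goes in short steps, Python scripts to look and compute and a tool call to move; the robot and the scene stay as the last step left them, time stands still between calls to the robot, and variables do not carry over. Pictures are saved under pics/ and viewed, about 8 in all and at most 12, crops included, and the job is handed in when it is done.

Besides the shell and the picture viewer there is one more tool, called after "Request:" as name(argument=value, ...), one argument or row to a line, values as JSON. servo_tool: Moves the arm, as the interface text tells. Its arguments: {"type":"object","properties":{"plan":{"type":"array"},"force":{"type":"number"}},"required":["plan"]}

```bash
mkdir -p pics; cat > h.py <<'E'
import numpy as np, cv2
from cell import readout, read_camera, env
def cloud(c):
    z=c["range_z"].astype(float);K=c["mtx"];h,w=z.shape
    u,v=np.meshgrid(np.arange(w),np.arange(h))
    P=np.stack([(u-K[0,2])/K[0,0]*z,-(v-K[1,2])/K[1,1]*z,-z,np.ones_like(z)],-1)
    W=P@np.linalg.inv(c["camera_from_world"]).T
    W[z==0]=np.nan
    return W[...,:3]
def save(n,im): cv2.imwrite("pics/"+n,np.ascontiguousarray(im[...,::-1]))
def take(n):
    c=read_camera(n); np.savez(n+".npz",image=c["image"],W=cloud(c)); return c
E
python3 - <<'E'
from h import *
o=readout.get_obs(); print(o, env.pinch_z)
for n in("top","scene"):
    c=take(n); save(n+"0.png",c["image"])
    print(n,np.linalg.inv(c["camera_from_world"])[:3,3])
E
```

```text
{'time_s': 0.0, 'qpos': array([78.10243871, 18.44036408, -4.015512  , 83.17594766,  1.29508594,
       78.54042827, -3.25696395]), 'joint_velocities': array([-0.13953527,  0.02041498, -0.01307915,  0.03528301, -0.09395597,
       -0.05904274, -0.05304675]), 'effort': array([-2.05087149e-04, -4.91285992e+01, -4.03963253e-01, -3.12527740e+01,
       -6.38463395e-02,  4.35392931e-02,  1.72442733e-04]), 'tool_pos': array([ 0.1427707 , -0.63349357,  0.19263762]), 'tool_rot': array([-1.79888509e+02,  5.86347751e-03,  1.27103746e+01]), 'force': array([0.27886948, 0.93596263, 0.86034583]), 'wrist_torque': array([-0.02704454,  0.020289  ,  0.01500666]), 'grip_width': 0.08696361041296763} -0.0187
top [ 0.32757706 -0.00333795  0.96737483]
scene [ 1.0661721  -0.59807315  0.95052053]
```

View pics/top0.png

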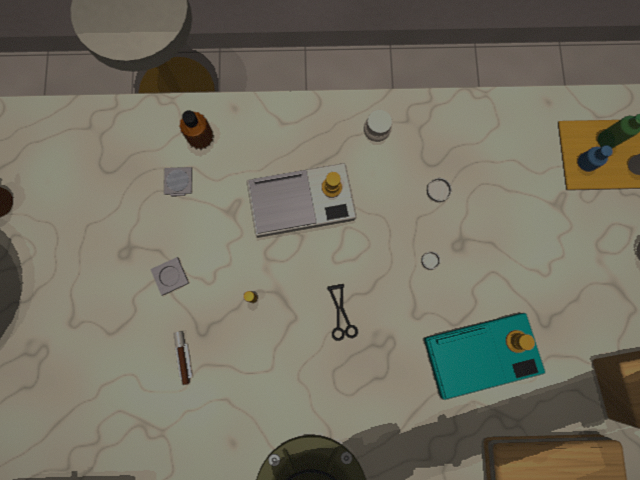

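View pics/scene0.png

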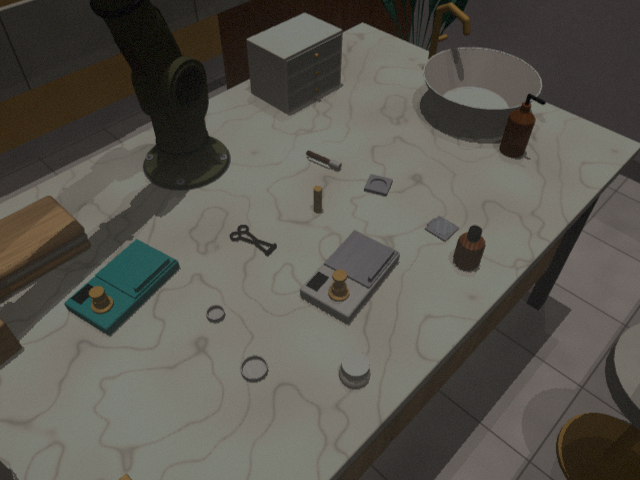

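The top view shows the case with its round well at (170,276) and the lid without a well at (178,181). The aluminium scale is at (300,200), with its fence at (278,179) and plunger at (332,183); the teal scale at (485,355) is a look-alike. The small ring at (430,261) and the large one at (438,190) are the two pans. I'll measure these and confirm with one enlarged crop.

```bash
python3 - <<'E'
from h import *
d=np.load("top.npz");W=d["W"];im=d["image"]
def reg(n,u,v,r,lo,hi):
    S=W[v-r:v+r,u-r:u+r].reshape(-1,3);S=S[(S[:,2]>lo)&(S[:,2]<hi)]
    if len(S)<4: print(n,len(S));return
    (c,s,a)=cv2.minAreaRect((S[:,:2]*1000).astype(np.float32))
    print(n,len(S),"ctr",np.round(c,1),"size",np.round(s,1),"ang",round(a,1),"z med",round(np.median(S[:,2])*1000,1),"max",round(S[:,2].max()*1000,1))
reg("table",300,260,8,-1,1)
reg("case",170,276,26,.005,.02)
reg("lid",178,181,22,.003,.02)
reg("scale",300,200,65,.02,.046)
reg("deck",290,205,55,.033,.040)
reg("fence",285,180,42,.045,.054)
reg("cap",332,180,20,.07,.11)
reg("psmall",430,261,14,.006,.03)
reg("plarge",438,190,18,.006,.03)
reg("lipstick",250,297,15,.03,.1)
reg("perfume",195,130,30,.03,.15)
reg("curler",342,312,35,.005,.03)
reg("cream",378,125,25,.02,.08)
reg("brush",183,358,35,.006,.05)
crop=lambda u,v,k=40:cv2.resize(im[v-k:v+k,u-k:u+k],(260,260),interpolation=cv2.INTER_CUBIC)
save("crop.png",np.vstack([np.hstack([crop(170,276),crop(178,181),crop(430,261)]),np.hstack([crop(300,200,65),crop(438,190),crop(485,355,65)])]))
E
```

```text
table 255 ctr [463.1  10.5] size [31.9 32.6] ang 88.6 z med 0.1 max 5.6
case 637 ctr [434.6 283.6] size [60.7 60.6] ang 23.9 z med 9.3 max 14.3
lid 766 ctr [644.8 271.5] size [94.7 92.9] ang 1.6 z med 6.2 max 11.2
scale 5354 ctr [588.3   5.7] size [125.3 214.4] ang 8.7 z med 34.5 max 45.7
deck 3077 ctr [587.8   5.8] size [116.9 208.1] ang 9.1 z med 36.1 max 40.0
fence 212 ctr [627.   25.8] size [152.7  33.5] ang 83.2 z med 49.8 max 53.6
cap 178 ctr [610.  -58.6] size [27.9 29. ] ang 87.6 z med 90.5 max 96.6
psmall 90 ctr [ 453.5 -263. ] size [37.5 37.1] ang 51.1 z med 12.6 max 18.3
plarge 140 ctr [ 606.6 -291.9] size [50.6 50.4] ang 12.6 z med 12.5 max 18.6
lipstick 116 ctr [384.5 110.2] size [19.6 19.6] ang 41.7 z med 71.9 max 76.0
perfume 816 ctr [737.6 223.4] size [52.3 58.7] ang 28.2 z med 71.5 max 109.1
curler 507 ctr [365. -60.] size [148.   94.4] ang 40.0 z med 9.0 max 15.2
cream 566 ctr [ 750.6 -165.2] size [52.4 53.5] ang 30.9 z med 44.8 max 50.2
brush 475 ctr [268.8 251.6] size [104.8  25.4] ang 9.2 z med 18.3 max 24.6
```

View pics/crop.png

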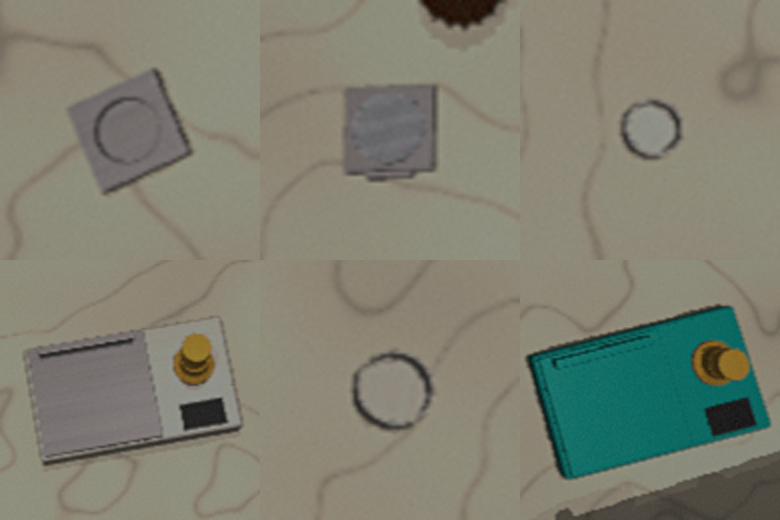

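Both look-alike checks hold: the case has a well and the lid has a mirror disc instead. The small pan is about 37 mm across, the large one about 51 mm, and the aluminium scale is clear. I'll move toward the case now.

```bash
cat >> h.py <<'E'
from scipy.spatial.transform import Rotation as Rn
def shift(p,yaw,o=None):
    o=o or readout.get_obs();R=Rn.from_euler("xyz",o["tool_rot"],degrees=True)
    s=R.inv().apply(np.array(p)-o["tool_pos"])
    rel=(R.inv()*Rn.from_euler("xyz",[180,0,yaw],degrees=True)).as_rotvec()
    return np.round(s,4),np.round(rel[2],4)
def st():
    o=readout.get_obs();print("t",round(o["time_s"],2),"p",np.round(o["tool_pos"],4),"r",np.round(o["tool_rot"],2),"F",np.round(o["force"],2),"g",round(o["grip_width"],4));return o
E
python3 - <<'E'
from h import *
for p,y in(((.48,-.27,.19),12.7),((.52,.10,.19),18),((.4346,.2836,.16),23.9)): print(shift(p,y))
E
```

```text
(array([ 0.4089, -0.2805,  0.0032]), np.float64(0.0002))
(array([ 0.5293, -0.6326,  0.0038]), np.float64(-0.0923))
(array([ 0.4864, -0.8304,  0.0342]), np.float64(-0.1953))
```

Request:
servo_tool(
  plan=[
    [[0.087, 0.41, -0.28, 0, 0], [0.087, 0.41, -0.28, 0, 0], [0.087, 0.41, -0.28, 0, 0], [0.087, 0.41, -0.28, 0, 0], [0.087, 0.41, -0.28, 0, 0], [0.087, 0.41, -0.28, 0, 0], [0.087, 0.41, -0.28, 0, 0], [0.087, 0.41, -0.28, 0, 0], [0.087, 0.41, -0.28, 0, 0], [0.087, 0.41, -0.28, 0, 0], [0.087, 0.41, -0.28, 0, 0], [0.087, 0.41, -0.28, 0, 0]],
  ],
)

```text
time_s: 1.1
tool_pos: [0.4823, -0.2678, 0.1931]
tool_rot: [-179.9, 0.0, 12.8]
force: [0.9, 0.1, 1.5]
grip_width: 0.0868
```

```bash
python3 - <<'E'
from h import *
o=st();print(np.round(o["qpos"],1))
for p,y in(((.52,.10,.19),18),((.4346,.2836,.14),23.9)): print(shift(p,y))
E
```

```text
t 1.1 p [ 0.4823 -0.2678  0.1931] r [-179.89    0.     12.76] F [0.88 0.14 1.5 ] g 0.0868
[ 48.7   7.9 -24.4  96.6   3.2  76.3 -53.5]
(array([ 0.118 , -0.3504,  0.0037]), np.float64(-0.0914))
(array([ 0.0752, -0.5482,  0.0541]), np.float64(-0.1944))
```

Request:
servo_tool(
  plan=[
    [[0.087, 0.118, -0.35, 0, -0.05], [0.087, 0.118, -0.35, 0, -0.09], [0.087, 0.118, -0.35, 0, -0.09], [0.087, 0.118, -0.35, 0, -0.09], [0.087, 0.118, -0.35, 0, -0.09], [0.087, 0.118, -0.35, 0, -0.09], [0.087, 0.118, -0.35, 0, -0.09], [0.087, 0.075, -0.548, 0.03, -0.19], [0.087, 0.075, -0.548, 0.05, -0.19], [0.087, 0.075, -0.548, 0.054, -0.194], [0.087, 0.075, -0.548, 0.054, -0.194], [0.087, 0.075, -0.548, 0.054, -0.194]],
  ],
)

```text
time_s: 2.1
tool_pos: [0.4531, 0.2176, 0.1547]
tool_rot: [-179.9, -0.0, 23.9]
force: [1.6, -0.2, -0.3]
grip_width: 0.0872
```

```bash
python3 - <<'E'
from h import *
o=st();print(np.round(o["qpos"],1))
c=take("wrist");save("w1.png",c["image"])
print(shift((.4346,.2836,.14),23.9))
E
```

```text
t 2.1 p [0.4531 0.2176 0.1547] r [-1.7994e+02 -3.0000e-02  2.3850e+01] F [ 1.62 -0.22 -0.26] g 0.0872
[ 19.5   5.  -49.9 105.3   3.9  71.5 -97.7]
(array([ 0.0111, -0.0568,  0.0141]), np.float64(0.0104))
```

View pics/w1.png

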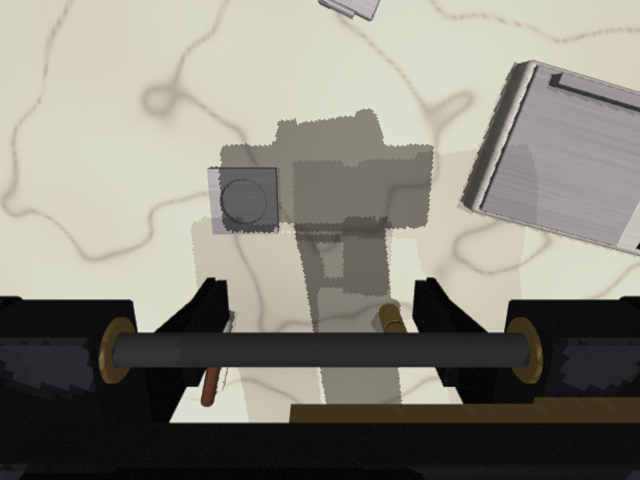

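The wrist view shows the case at (243,200), nearly square to the tool, and the scale at upper right. I'll refine the case position from the depth data.

```bash
python3 - <<'E'
from h import *
d=np.load("wrist.npz");W=d["W"]
S=W[150:250,190:300].reshape(-1,3);S=S[(S[:,2]>.007)&(S[:,2]<.02)]
print(len(S),cv2.minAreaRect((S[:,:2]*1000).astype(np.float32)),np.median(S[:,2]))
S=W[:290,440:].reshape(-1,3);S=S[(S[:,2]>.033)&(S[:,2]<.039)]
print(len(S),cv2.minAreaRect((S[:,:2]*1000).astype(np.float32)),np.median(S[:,2]))
E
```

```text
2913 ((433.3229675292969, 284.53216552734375), (59.992393493652344, 60.461421966552734), 24.092592239379883) 0.010877665214610088
18895 ((581.0939331054688, 46.999210357666016), (116.24403381347656, 126.63932800292969), 9.308443069458008) 0.0367725608004954
```

```bash
python3 - <<'E'
from h import *
st();print(shift((.4335,.2843,.05),24.0),shift((.4335,.2843,.003),24.0))
E
```

```text
t 2.15 p [0.4481 0.2272 0.1536] r [-1.7955e+02  2.0000e-02  2.4500e+01] F [-3.41  5.57 -0.77] g 0.0871
(array([ 0.0104, -0.0572,  0.1041]), np.float64(0.0086)) (array([ 0.0104, -0.0568,  0.1511]), np.float64(0.0086))
```

Request:
servo_tool(
  plan=[
    [[0.087, 0.01, -0.057, 0.04, 0.009], [0.087, 0.01, -0.057, 0.08, 0.009], [0.087, 0.01, -0.057, 0.1, 0.009], [0.087, 0.01, -0.057, 0.1, 0.009], [0.087, 0.01, -0.057, 0.1, 0.009], [0.087, 0.01, -0.057, 0.1, 0.009]],
  ],
)

```text
time_s: 2.65
tool_pos: [0.434, 0.2835, 0.0548]
tool_rot: [-179.6, 0.0, 24.0]
force: [0.7, 0.3, 1.3]
grip_width: 0.0869
```

```bash
python3 - <<'E'
from h import *
st();print(shift((.4335,.2843,.003),24.0))
E
```

```text
t 2.65 p [0.434  0.2835 0.0548] r [-1.7956e+02  1.0000e-02  2.3960e+01] F [0.65 0.25 1.32] g 0.0869
(array([-0.0001, -0.0005,  0.0518]), np.float64(-0.0008))
```

Request:
servo_tool(
  plan=[
    [[0.087, 0, -0.0005, 0.03, 0], [0.087, 0, -0.0005, 0.045, 0], [0.087, 0, -0.0005, 0.051, 0], [0.087, 0, -0.0005, 0.051, 0], [0.087, 0, -0.0005, 0.051, 0], [0.05, 0, -0.0005, 0.051, 0], [0.05, 0, -0.0005, 0.051, 0], [0.05, 0, -0.0005, 0.051, 0], [0.05, 0, -0.0005, 0.051, 0], [0.05, 0, -0.0005, 0.051, 0], [0.05, 0, -0.0005, 0.051, 0], [0.05, 0, -0.0005, 0.051, 0]],
  ],
  force=15,
)

```text
time_s: 3.65
tool_pos: [0.4336, 0.2843, 0.0038]
tool_rot: [-179.6, 0.0, 24.0]
force: [0.0, 0.2, 0.0]
grip_width: 0.0523
```

```bash
python3 - <<'E'
from h import *
st()
E
```

```text
t 3.65 p [0.4336 0.2843 0.0038] r [-1.7956e+02  1.0000e-02  2.3960e+01] F [0.03 0.22 0.01] g 0.0523
```

```bash
python3 - <<'E'
from h import *
c=take("wrist");st()
save("w2.png",c["image"])
c=take("scene");im=c["image"];save("s2.png",cv2.resize(im[120:240,300:460],(640,480)))
E
```

```text
t 3.7 p [0.4336 0.2843 0.0038] r [-1.7956e+02  1.0000e-02  2.3960e+01] F [0.58 0.64 0.71] g 0.0516
```

View pics/w2.png

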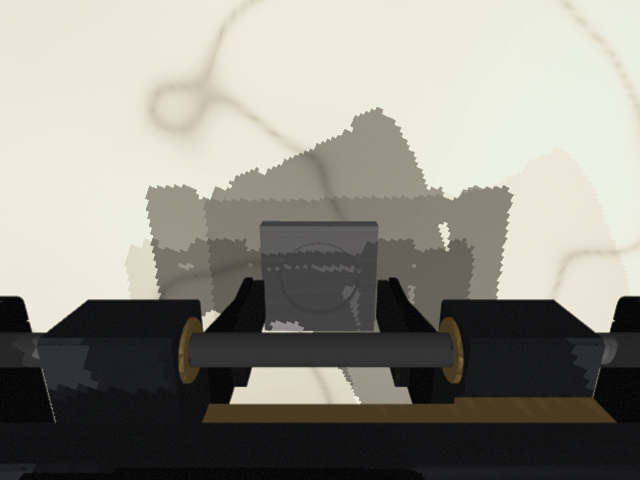

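Here the case spans (262–378, 222–332) between the fingers, yet the opening reads 52 mm against a 60 mm case. I'll check the depth.

```bash
python3 - <<'E'
from h import *
d=np.load("wrist.npz");W=d["W"]
S=W[215:335,255:385].reshape(-1,3);S=S[(S[:,2]>.006)&(S[:,2]<.02)]
print(len(S),cv2.minAreaRect((S[:,:2]*1000).astype(np.float32)))
for v,u in((228,320),(245,270),(245,372),(300,270),(300,370),(325,320),(290,320)): print(v,u,np.round(W[v,u]*1000,1))
R=Rn.from_euler("xyz",[180,0,24],degrees=True)
T=R.inv().apply((W-np.array([.4336,.2843,.0038])).reshape(-1,3)).reshape(W.shape)*1000
for v in(260,285,300,320,330): print(v,[tuple(np.round(T[v,u],0)) for u in range(236,410,8)])
E
```

```text
8285 ((433.1143798828125, 284.4031066894531), (61.18722152709961, 60.189998626708984), 24.1096134185791)
228 320 [459.5 295.3  10.5]
245 270 [440.7 315.   10.5]
245 372 [462.1 267.4  10.9]
300 270 [411.7 303.5  10.6]
300 370 [433.8 254.6  10.8]
325 320 [408.4 272.6   9.8]
290 320 [425.2 280.2   4.2]
260 [(np.float64(7.0), np.float64(-45.0), np.float64(2.0)), (np.float64(7.0), np.float64(-41.0), np.float64(2.0)), (np.float64(6.0), np.float64(-37.0), np.float64(5.0)), (np.float64(7.0), np.float64(-32.0), np.float64(3.0)), (np.float64(11.0), np.float64(-26.0), np.float64(-8.0)), (np.float64(11.0), np.float64(-22.0), np.float64(-7.0)), (np.float64(11.0), np.float64(-18.0), np.float64(-7.0)), (np.float64(8.0), np.float64(-15.0), np.float64(-1.0)), (np.float64(9.0), np.float64(-10.0), np.float64(-2.0)), (np.float64(9.0), np.float64(-6.0), np.float64(-2.0)), (np.float64(9.0), np.float64(-2.0), np.float64(-1.0)), (np.float64(9.0), np.float64(3.0), np.float64(-1.0)), (np.float64(9.0), np.float64(7.0), np.float64(-1.0)), (np.float64(9.0), np.float64(11.0), np.float64(-1.0)), (np.float64(9.0), 
[... 4758 characters left out ...]
, np.float64(-7.0)), (np.float64(-30.0), np.float64(-2.0), np.float64(-7.0)), (np.float64(-30.0), np.float64(3.0), np.float64(-7.0)), (np.float64(-30.0), np.float64(7.0), np.float64(-8.0)), (np.float64(-31.0), np.float64(11.0), np.float64(-6.0)), (np.float64(-31.0), np.float64(16.0), np.float64(-6.0)), (np.float64(-31.0), np.float64(20.0), np.float64(-6.0)), (np.float64(-30.0), np.float64(25.0), np.float64(-7.0)), (np.float64(-30.0), np.float64(29.0), np.float64(-7.0)), (np.float64(-8.0), np.float64(27.0), np.float64(-43.0)), (np.float64(1.0), np.float64(28.0), np.float64(-59.0)), (np.float64(10.0), np.float64(28.0), np.float64(-72.0)), (np.float64(9.0), np.float64(31.0), np.float64(-72.0))]
```

View pics/s2.png

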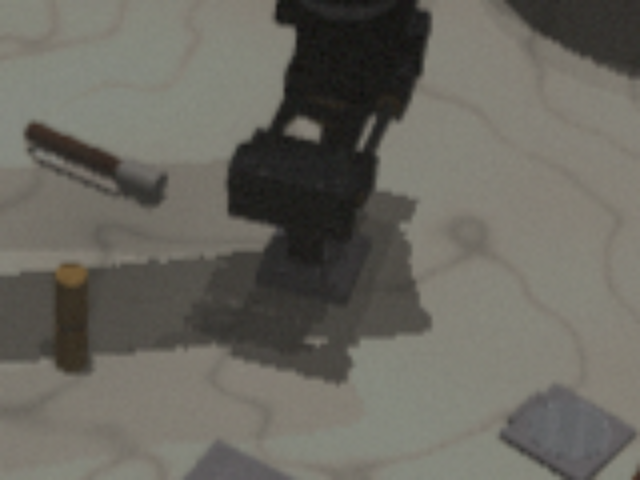

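```bash
python3 - <<'E'
from h import *
c=take("wrist");o=st()
R=Rn.from_euler("xyz",o["tool_rot"],degrees=True)
M=c["camera_from_world"];K=c["mtx"]
print("cam in tool",np.round(R.inv().apply(np.linalg.inv(M)[:3,3]-o["tool_pos"])*1000,1),"axis",np.round(R.inv().apply(-np.linalg.inv(M)[:3,2]),2))
for q in((9.5,-26,0),(-9.5,-26,0),(9.5,-26,-10),(9.5,-26,-18.7),(9.5,-26,-35),(9.5,-30,-10)):
    w=R.apply(np.array(q)/1000)+o["tool_pos"];p=M@np.r_[w,1]
    print(q,np.round([K[0,0]*p[0]/-p[2]+K[0,2],-K[1,1]*p[1]/-p[2]+K[1,2]],0))
c=take("scene");W=cloud(c)
T=R.inv().apply((W-o["tool_pos"]).reshape(-1,3))*1000
m=(abs(T[:,0])<14)&(abs(T[:,1])<60)&(T[:,2]<-12)&(T[:,2]>-70)
S=T[m]
for a in range(-70,-10,6):
    q=S[(S[:,2]>=a)&(S[:,2]<a+6)]
    if len(q):print(a,len(q),q.min(0).round(),q.max(0).round())
E
```

```text
t 3.8 p [0.4335 0.2843 0.0037] r [-1.7956e+02  2.0000e-02  2.3960e+01] F [0.36 0.46 0.08] g 0.0506
cam in tool [  82.1    0.7 -191.9] axis [-0.3  -0.    0.95]
(9.5, -26, 0) [271. 258.]
(-9.5, -26, 0) [272. 290.]
(9.5, -26, -10) [268. 265.]
(9.5, -26, -18.7) [266. 271.]
(9.5, -26, -35) [261. 285.]
(9.5, -30, -10) [261. 265.]
-58 3 [ -7.  37. -54.] [ 11.  41. -53.]
-52 14 [-10.  34. -51.] [ 11.  39. -46.]
-46 17 [-10.  31. -45.] [ 11.  39. -40.]
-40 18 [ -9.  32. -39.] [ 11.  40. -34.]
-34 11 [ -9.  32. -33.] [ 11.  37. -28.]
-28 1 [ -4.  34. -27.] [ -4.  34. -27.]
```

The fingers passed 60 mm without contact. Both cameras put the visible fingertips about 28–30 mm short of the reported TCP, so they're hovering above the case. I'll open and then descend in guarded steps.

Request:
servo_tool(
  plan=[
    [[0.087, 0, 0, 0, 0], [0.087, 0, 0, 0, 0], [0.087, 0, 0, 0, 0], [0.087, 0, 0, 0, 0], [0.087, 0, 0, 0, 0], [0.087, 0, 0, 0, 0], [0.087, 0, 0, 0, 0], [0.087, 0, 0, 0, 0]],
  ],
)

```text
time_s: 4.52
tool_pos: [0.4336, 0.2843, 0.0037]
tool_rot: [-179.6, 0.0, 24.0]
force: [-0.2, -0.1, -0.4]
grip_width: 0.0861
```

Request:
servo_tool(
  plan=[
    [[0.087, 0, 0, 0.003, 0], [0.087, 0, 0, 0.006, 0], [0.087, 0, 0, 0.009, 0], [0.087, 0, 0, 0.012, 0], [0.087, 0, 0, 0.012, 0]],
  ],
)

```text
time_s: 4.93
tool_pos: [0.4329, 0.284, -0.0091]
tool_rot: [-179.6, 0.1, 24.0]
force: [0.2, -0.4, -0.6]
grip_width: 0.0869
```

```bash
cat >> h.py <<'E'
def tips(n="scene"):
    c=take(n);o=readout.get_obs();W=np.load(n+".npz")["W"]
    R=Rn.from_euler("xyz",o["tool_rot"],degrees=True)
    T=R.inv().apply((W-o["tool_pos"]).reshape(-1,3))*1000
    w=o["grip_width"]*500
    m=(abs(T[:,0])<12)&(abs(T[:,1])>w-3)&(abs(T[:,1])<w+16)&(T[:,2]<-6)&(T[:,2]>-70)
    print("fingers tool z hist",np.histogram(T[m,2],bins=np.arange(-70,0,5)))
E
python3 - <<'E'
from h import *
o=st(); tips(); tips("wrist")
E
```

```text
t 4.93 p [ 0.4329  0.284  -0.0091] r [-1.7956e+02  1.0000e-01  2.3960e+01] F [ 0.15 -0.42 -0.63] g 0.0869
fingers tool z hist (array([15, 15, 19, 13, 18, 10, 15, 14,  6,  0,  0,  9, 33]), array([-70, -65, -60, -55, -50, -45, -40, -35, -30, -25, -20, -15, -10,
        -5]))
fingers tool z hist (array([ 593,  465,  557,  578,  487,  495,  463,  405,   57,    0,    0,
        447, 1691]), array([-70, -65, -60, -55, -50, -45, -40, -35, -30, -25, -20, -15, -10,
        -5]))
```

TCP is at −9 mm with no contact force, so the real fingertips sit about 29 mm behind the reported TCP (tool z ≈ −29). I'll descend further.

Request:
servo_tool(
  plan=[
    [[0.087, 0, 0, 0.004, 0], [0.087, 0, 0, 0.008, 0], [0.087, 0, 0, 0.011, 0], [0.087, 0, 0, 0.013, 0], [0.087, 0, 0, 0.014, 0], [0.087, 0, 0, 0.014, 0]],
  ],
)

```text
time_s: 5.53
tool_pos: [0.433, 0.2844, -0.0229]
tool_rot: [-179.5, 0.1, 24.0]
force: [-0.2, -0.9, -0.0]
grip_width: 0.0872
```

```bash
python3 - <<'E'
from h import *
o=st(); c=take("wrist")
R=Rn.from_euler("xyz",o["tool_rot"],degrees=True)
W=np.load("wrist.npz")["W"];T=R.inv().apply((W-o["tool_pos"]).reshape(-1,3))*1000
m=(abs(T[:,0])<13)&(abs(T[:,1])>38)&(abs(T[:,1])<60)&(T[:,2]<-28)&(T[:,2]>-36)
print(np.percentile(T[m],[0,5,50,95,100],axis=0).round(1)); print(shift((.4335,.2843,-.0255),24.05))
E
```

```text
t 5.53 p [ 0.433   0.2844 -0.0229] r [-1.7954e+02  8.0000e-02  2.3970e+01] F [-0.16 -0.87 -0.02] g 0.0872
[[ -9.3 -52.  -36. ]
 [ -7.7 -49.5 -35.7]
 [  8.9 -42.5 -32.9]
 [ 11.6  50.8 -29.9]
 [ 11.9  53.4 -28.8]]
(array([0.0003, 0.0003, 0.0028]), np.float64(-0.0014))
```

Request:
servo_tool(
  plan=[
    [[0.087, 0, 0, 0.001, 0], [0.087, 0, 0, 0.002, 0], [0.05, 0, 0, 0.002, 0], [0.05, 0, 0, 0.002, 0], [0.05, 0, 0, 0.002, 0], [0.05, 0, 0, 0.002, 0], [0.05, 0, 0, 0.002, 0], [0.05, 0, 0, 0.002, 0], [0.05, 0, 0, 0.002, 0], [0.05, 0, 0, 0.002, 0]],
  ],
  force=15,
)

```text
time_s: 6.42
tool_pos: [0.4332, 0.2846, -0.0246]
tool_rot: [-179.5, 0.1, 24.0]
force: [-0.6, 0.5, 1.2]
grip_width: 0.0601
```

```bash
cat >> h.py <<'E'
def sc(x,y,c=(.588,.0062),a=9.15):
    a=np.radians(a);return (c[0]+x*np.cos(a)-y*np.sin(a),c[1]+x*np.sin(a)+y*np.cos(a))
E
python3 - <<'E'
from h import *
o=readout.get_obs()
print(sc(4,40),shift((*sc(4,40),.06),9.15),shift((*sc(4,40),.018),9.15))
E
```

```text
(np.float64(-1.8236858735804216), np.float64(40.13329522563492)) (array([ 14.1267, -37.3285,   0.2009]), np.float64(0.2587)) (array([ 14.1267, -37.3282,   0.2429]), np.float64(0.2587))
```

Unit slip in my helper (mm against m); I'll fix it.

```bash
sed -i 's/a=np.radians(a);return/a=np.radians(a);x,y=x\/1e3,y\/1e3;return/' h.py
python3 - <<'E'
from h import *
st();print(sc(4,40),shift((*sc(4,40),.06),9.15),shift((*sc(4,40),.018),9.15))
E
```

```text
t 6.42 p [ 0.4332  0.2846 -0.0246] r [-1.7954e+02  5.0000e-02  2.3970e+01] F [-0.63  0.5   1.18] g 0.0601
(np.float64(0.5855883141264195), np.float64(0.04632709522563492)) (array([ 0.0424,  0.2789, -0.0869]), np.float64(0.2587)) (array([ 0.0425,  0.2793, -0.0449]), np.float64(0.2587))
```

Request:
servo_tool(
  plan=[
    [[0.05, 0, 0, -0.02, 0], [0.05, 0, 0, -0.055, 0], [0.05, 0, 0.01, -0.087, 0], [0.05, 0.01, 0.05, -0.087, 0.04], [0.05, 0.02, 0.09, -0.087, 0.1], [0.05, 0.03, 0.13, -0.087, 0.18], [0.05, 0.035, 0.17, -0.087, 0.24], [0.05, 0.04, 0.21, -0.087, 0.259], [0.05, 0.042, 0.25, -0.087, 0.259], [0.05, 0.042, 0.27, -0.087, 0.259], [0.05, 0.042, 0.279, -0.087, 0.259], [0.05, 0.042, 0.279, -0.087, 0.259]],
  ],
  force=15,
)

```text
time_s: 7.42
tool_pos: [0.5856, 0.0433, 0.0595]
tool_rot: [-179.6, 0.2, 8.9]
force: [1.1, -0.9, -1.2]
grip_width: 0.0596
```

```bash
python3 - <<'E'
from h import *
o=st();print(np.round(o["qpos"],1))
c=take("wrist");save("w3.png",c["image"]);o=st()
W=np.load("wrist.npz")["W"]
print(shift((*sc(4,40),.02),9.15,o))
R=Rn.from_euler("xyz",o["tool_rot"],degrees=True)
T=R.inv().apply((W-o["tool_pos"]).reshape(-1,3)).reshape(W.shape)*1000
S=W.reshape(-1,3);F=S[(S[:,2]>.046)&(S[:,2]<.053)&(abs(S[:,1]-.05)<.06)&(S[:,0]>.61)&(S[:,0]<.65)]
print(len(F),cv2.minAreaRect((F[:,:2]*1000).astype(np.float32)))
# tips & case in tool frame
m=(abs(T[...,1])<29)&(abs(T[...,0])<40)&(T[...,2]>-26)&(T[...,2]<-5)
print(np.percentile(T[m],[1,50,99],axis=0).round(1))
E
```

```text
t 7.42 p [0.5856 0.0433 0.0595] r [-179.59    0.22    8.88] F [ 1.13 -0.87 -1.24] g 0.0596
[ 26.9  21.7 -40.1  99.9  14.9  64.2 -99. ]
t 7.47 p [0.5847 0.0463 0.0597] r [-179.51    0.23    9.07] F [-0.92  0.6  -1.92] g 0.0597
(array([0.001 , 0.0005, 0.0397]), np.float64(-0.0014))
2968 ((630.829345703125, 53.844696044921875), (8.090410232543945, 100.20580291748047), 9.049575805664062)
[[ 29.7 -24.6 -26. ]
 [ 30.1 -17.7 -25.5]
 [ 30.6  26.5 -24.4]]
```

View pics/w3.png

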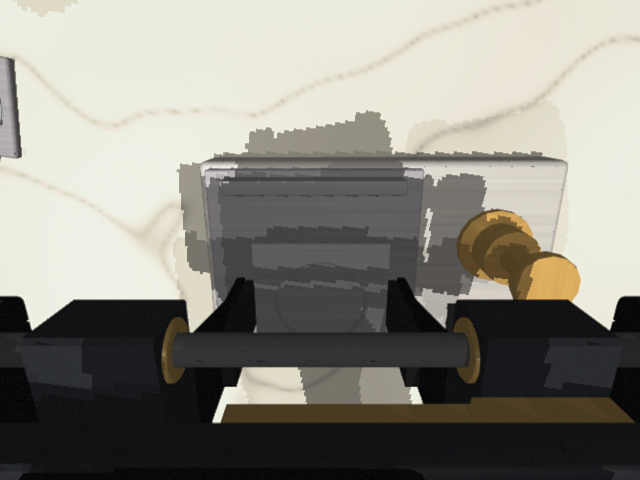

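The case is held level above the deck at (320,290), clear of the fence at (310,183). The plunger cap at (545,280) would come near the gripper body, so I'll place the case 9 mm further along +y, which is within the allowed 15 mm.

```bash
python3 - <<'E'
from h import *
print(shift((*sc(4,49),.013),9.1))
E
```

```text
(array([ 0.001 , -0.0085,  0.0467]), np.float64(-0.0005))
```

Request:
servo_tool(
  plan=[
    [[0.05, 0.001, -0.0085, 0.0, 0], [0.05, 0.001, -0.0085, 0.01, 0], [0.05, 0.001, -0.0085, 0.02, 0], [0.05, 0.001, -0.0085, 0.03, 0], [0.05, 0.001, -0.0085, 0.038, 0], [0.05, 0.001, -0.0085, 0.043, 0], [0.05, 0.001, -0.0085, 0.046, 0], [0.05, 0.001, -0.0085, 0.047, 0], [0.05, 0.001, -0.0085, 0.047, 0]],
  ],
  force=15,
)

```text
time_s: 8.22
tool_pos: [0.5841, 0.0551, 0.0125]
tool_rot: [-179.5, 0.2, 9.1]
force: [-0.6, -0.4, -0.4]
grip_width: 0.0594
```

Request:
servo_tool(
  plan=[
    [[0.05, 0, 0, 0.001, 0], [0.05, 0, 0, 0.0016, 0], [0.05, 0, 0, 0.0016, 0], [0.05, 0, 0, 0.0016, 0]],
  ],
  force=15,
)

```text
time_s: 8.55
tool_pos: [0.5846, 0.0551, 0.0114]
tool_rot: [-179.5, 0.2, 9.0]
force: [-0.5, -0.2, 0.0]
grip_width: 0.06
```

```bash
python3 - <<'E'
from h import *
st();print(shift((*sc(16,49),.013),9.1))
E
```

```text
t 8.55 p [0.5846 0.0551 0.0114] r [-179.51    0.18    9.05] F [-0.48 -0.2   0.  ] g 0.06
(array([ 0.0116, -0.0002, -0.0017]), np.float64(-0.001))
```

Request:
servo_tool(
  plan=[
    [[0.05, 0, 0, 0.0005, 0], [0.05, 0, 0, 0.0005, 0], [0.05, 0.002, 0, 0.0005, 0], [0.05, 0.004, 0, 0.0005, 0], [0.05, 0.006, 0, 0.0005, 0], [0.05, 0.008, 0, 0.0005, 0], [0.05, 0.009, 0, 0.0005, 0], [0.05, 0.01, 0, 0.0005, 0], [0.05, 0.01, 0, 0.0005, 0]],
  ],
  force=4,
)

```text
time_s: 9.3
tool_pos: [0.5947, 0.0567, 0.0109]
tool_rot: [-179.5, 0.2, 9.0]
force: [-1.1, -0.5, 1.8]
grip_width: 0.0597
```

Request:
servo_tool(
  plan=[
    [[0.05, 0.0005, 0, 0, 0], [0.05, 0.001, 0, 0, 0], [0.05, 0.0015, 0, 0, 0], [0.05, 0.002, 0, 0, 0], [0.05, 0.0025, 0, 0, 0], [0.05, 0.0025, 0, 0, 0]],
  ],
  force=4,
)

```text
time_s: 9.8
tool_pos: [0.5957, 0.0569, 0.0104]
tool_rot: [-179.5, 0.4, 9.1]
force: [-5.1, -1.8, 2.4]
grip_width: 0.0602
```

```bash
cat >> h.py <<'E'
def sinv(p,c=(.588,.0062),a=9.15):
    return ((np.asarray(p)[...,:2]-c)@Rn.from_euler("z",a,degrees=True).as_matrix()[:2,:2])*1000
E
python3 - <<'E'
from h import *
o=st();print("tcp in scale",sinv(o["tool_pos"]))
c=take("wrist");W=np.load("wrist.npz")["W"];S=sinv(W)
m=(W[...,2]>.043)&(W[...,2]<.0485)&(S[...,0]<44.5)&(S[...,0]>-30)&(abs(S[...,1]-49)<40)
q=np.c_[S[m],W[m][:,2]*1000]
print(len(q),cv2.minAreaRect(q[:,:2].astype(np.float32)),np.percentile(q,[1,50,99],axis=0).round(1))
E
```

```text
t 9.8 p [0.5957 0.0569 0.0104] r [-179.51    0.35    9.05] F [-5.12 -1.83  2.39] g 0.0602
tcp in scale [15.71396871 48.83604786]
6679 ((22.741422653198242, 47.94681930541992), (43.50401306152344, 77.78097534179688), 0.027348186820745468) [[ 2.6 13.8 43.7]
 [31.3 48.1 45.9]
 [44.2 81.3 47.7]]
```

Contact with the fence at about 5 N, with the TCP at x ≈ 15.7 on the scale. I'll release and lift.

Request:
servo_tool(
  plan=[
    [[0.08, -0.0005, 0, 0, 0], [0.08, -0.0005, 0, 0, 0], [0.08, -0.0005, 0, 0, 0], [0.08, -0.0005, 0, 0, 0], [0.08, -0.0005, 0, -0.01, 0], [0.08, -0.0005, 0, -0.03, 0], [0.08, -0.0005, 0, -0.06, 0], [0.08, -0.0005, 0, -0.09, 0], [0.08, -0.0005, 0, -0.12, 0], [0.08, -0.0005, 0, -0.12, 0], [0.08, -0.0005, 0, -0.12, 0]],
  ],
)

```text
time_s: 10.77
tool_pos: [0.5981, 0.0563, 0.1335]
tool_rot: [-179.6, 0.0, 9.1]
force: [-0.2, -0.8, -0.8]
grip_width: 0.0804
```

```bash
cat >> h.py <<'E'
def seecase(pic=None,zt=.046):
    c=take("wrist");W=np.load("wrist.npz")["W"];S=sinv(W)
    m=(W[...,2]>zt-.0025)&(W[...,2]<zt+.0025)&(S[...,0]<44)&(S[...,0]>-30)&(abs(S[...,1]-49)<36)
    q=np.c_[S[m],W[m][:,2]*1000];A=np.c_[q[:,:2],np.ones(len(q))]
    print("case in scale",len(q),cv2.minAreaRect(q[:,:2].astype(np.float32)),"plane",np.linalg.lstsq(A,q[:,2],rcond=None)[0].round(4),np.median(q[:,2]))
    if pic: save(pic,c["image"])
E
python3 - <<'E'
from h import *
o=st();print(np.round(o["qpos"],1));seecase("w4.png");o=st()
print(shift((*sc(12,-68),.16),9.1,o))
E
```

```text
t 10.77 p [0.5981 0.0563 0.1335] r [-1.7957e+02  4.0000e-02  9.0500e+00] F [-0.17 -0.82 -0.83] g 0.0804
[ 26.5  19.2 -41.4  93.8  12.8  72.  -98.3]
case in scale 3625 ((14.61766242980957, 47.956825256347656), (60.16345977783203, 58.52180480957031), 89.99693298339844) plane [1.40000e-03 5.00000e-04 4.65882e+01] 46.654285285642636
t 10.82 p [0.5967 0.056  0.1316] r [-179.55    0.23    9.05] F [-0.1  -0.82 -0.14] g 0.0801
(array([-0.0044,  0.1155, -0.0293]), np.float64(-0.0008))
```

View pics/w4.png

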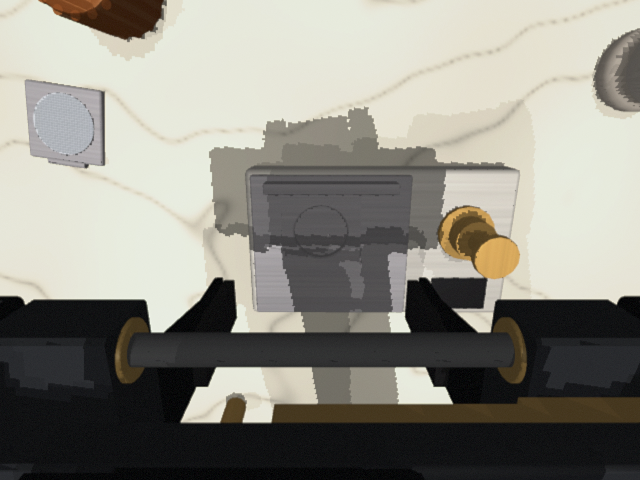

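The case at (320,230) is square to the fence and flush, with no tilt, centred at about (15, 48) on the scale. Next is the plunger with closed fingers.

Request:
servo_tool(
  plan=[
    [[0.0, -0.004, 0.04, -0.01, 0], [0.0, -0.004, 0.08, -0.01, 0], [0.0, -0.004, 0.115, -0.01, 0], [0.0, -0.004, 0.1155, -0.01, 0], [0.0, -0.004, 0.1155, 0.0, 0], [0.0, -0.004, 0.1155, 0.02, 0], [0.0, -0.004, 0.1155, 0.03, 0], [0.0, -0.004, 0.1155, 0.03, 0], [0.0, -0.004, 0.1155, 0.03, 0], [0.0, -0.004, 0.1155, 0.03, 0], [0.0, -0.004, 0.1155, 0.03, 0], [0.0, -0.004, 0.1155, 0.03, 0]],
  ],
  force=15,
)

```text
time_s: 11.82
tool_pos: [0.6114, -0.0582, 0.1016]
tool_rot: [-179.6, 0.1, 9.1]
force: [0.3, -0.2, -0.1]
grip_width: 0.0084
```

```bash
python3 - <<'E'
from h import *
o=st();print("tcp in scale",sinv(o["tool_pos"]))
c=take("scene");W=np.load("scene.npz")["W"];o=st()
R=Rn.from_euler("xyz",o["tool_rot"],degrees=True)
T=R.inv().apply((W-o["tool_pos"]).reshape(-1,3))*1000
m=(abs(T[:,0])<13)&(abs(T[:,1])<28)
for a in range(-60,25,4):
    q=T[m&(T[:,2]>=a)&(T[:,2]<a+4)]
    if len(q):print(a,len(q),q[:,:2].min(0).round(),q[:,:2].max(0).round())
E
```

```text
t 11.82 p [ 0.6114 -0.0582  0.1016] r [-1.7958e+02  1.5000e-01  9.0700e+00] F [ 0.27 -0.17 -0.06] g 0.0084
tcp in scale [ 12.89636643 -67.35107176]
t 11.87 p [ 0.6113 -0.0584  0.1015] r [-1.7958e+02  1.6000e-01  9.0600e+00] F [-0.68 -1.36  0.14] g 0.0051
-60 5 [10. 12.] [12. 17.]
-56 3 [9. 5.] [11. 15.]
-52 6 [6. 4.] [11. 15.]
-48 11 [ 4. -3.] [12. 16.]
-44 11 [ 4. -5.] [12. 14.]
-40 14 [  2. -10.] [12. 15.]
-36 14 [  0. -11.] [12. 15.]
-32 13 [  1. -11.] [12. 15.]
-28 3 [  4. -13.] [11. 12.]
4 1 [ 9. 14.] [ 9. 14.]
8 70 [-12. -11.] [12. 17.]
12 62 [-11. -14.] [13. 16.]
16 10 [-8.  0.] [12. 14.]
24 1 [3. 8.] [3. 8.]
```

Request:
servo_tool(
  plan=[
    [[0.0, -0.0005, 0.0005, 0.01, 0], [0.0, -0.0005, 0.0005, 0.02, 0], [0.0, -0.0005, 0.0005, 0.027, 0], [0.0, -0.0005, 0.0005, 0.031, 0], [0.0, -0.0005, 0.0005, 0.033, 0], [0.0, -0.0005, 0.0005, 0.033, 0], [0.0, -0.0005, 0.0005, 0.033, 0]],
  ],
)

```text
time_s: 12.45
tool_pos: [0.6109, -0.0587, 0.0685]
tool_rot: [-179.6, 0.2, 9.1]
force: [-0.5, 0.4, 0.1]
grip_width: 0.0005
```

Request:
servo_tool(
  plan=[
    [[0.0, 0, 0, 0.001, 0], [0.0, 0, 0, 0.002, 0], [0.0, 0, 0, 0.002, 0], [0.0, 0, 0, 0.002, 0]],
  ],
)

```text
time_s: 12.78
tool_pos: [0.6109, -0.0586, 0.0666]
tool_rot: [-179.6, 0.1, 9.1]
force: [-0.8, -0.1, -0.1]
grip_width: 0.0006
```

Request:
servo_tool(
  plan=[
    [[0.0, 0, 0, 0.001, 0], [0.0, 0, 0, 0.002, 0], [0.0, 0, 0, 0.002, 0], [0.0, 0, 0, 0.002, 0]],
  ],
)

```text
time_s: 13.12
tool_pos: [0.6108, -0.0586, 0.0645]
tool_rot: [-179.6, 0.2, 9.1]
force: [0.7, -1.2, -0.4]
grip_width: 0.0005
```

Request:
servo_tool(
  plan=[
    [[0.0, 0, 0, 0.0008, 0], [0.0, 0, 0, 0.0015, 0], [0.0, 0, 0, 0.0015, 0], [0.0, 0, 0, 0.0015, 0]],
  ],
)

```text
time_s: 13.45
tool_pos: [0.6108, -0.0586, 0.0629]
tool_rot: [-179.6, 0.2, 9.1]
force: [-0.8, 0.2, 0.0]
grip_width: 0.0005
```

Request:
servo_tool(
  plan=[
    [[0.0, 0, 0, 0.0008, 0], [0.0, 0, 0, 0.0015, 0], [0.0, 0, 0, 0.0015, 0], [0.0, 0, 0, 0.0015, 0]],
  ],
)

```text
time_s: 13.78
tool_pos: [0.611, -0.0587, 0.0617]
tool_rot: [-179.6, 0.1, 9.1]
force: [-0.1, -0.0, 0.4]
grip_width: 0.0006
```

Request:
servo_tool(
  plan=[
    [[0.0, 0, 0, 0.0008, 0], [0.0, 0, 0, 0.0015, 0], [0.0, 0, 0, 0.0015, 0], [0.0, 0, 0, 0.0015, 0]],
  ],
)

```text
time_s: 14.12
tool_pos: [0.611, -0.0586, 0.0605]
tool_rot: [-179.6, 0.1, 9.1]
force: [-1.2, -0.0, 4.4]
grip_width: 0.0004
```

Request:
servo_tool(
  plan=[
    [[0.0, 0, 0, 0.0005, 0], [0.0, 0, 0, 0.001, 0], [0.0, 0, 0, 0.001, 0], [0.0, 0, 0, 0.001, 0]],
  ],
)

```text
time_s: 14.45
tool_pos: [0.611, -0.0586, 0.0599]
tool_rot: [-179.6, 0.1, 9.1]
force: [-2.1, -0.4, 5.8]
grip_width: 0.0004
```

Request:
servo_tool(
  plan=[
    [[0.0, 0, 0, 0.001, 0], [0.0, 0, 0, 0.0018, 0], [0.0, 0, 0, 0.0019, 0], [0.0, 0, 0, 0.0019, 0], [0.0, 0, 0, 0.0019, 0], [0.0, 0, 0, 0.0019, 0], [0.0, 0, 0, 0.0019, 0], [0.0, 0, 0, 0.0019, 0]],
  ],
)

```text
time_s: 15.12
tool_pos: [0.6111, -0.0587, 0.0589]
tool_rot: [-179.6, 0.1, 9.1]
force: [-3.6, 0.3, 8.5]
grip_width: 0.0002
```

Request:
servo_tool(
  plan=[
    [[0.0, 0, 0, 0.0006, 0], [0.0, 0, 0, 0.0006, 0], [0.0, 0, 0, 0.0006, 0], [0.0, 0, 0, 0.0006, 0], [0.0, 0, 0, 0.0006, 0], [0.0, 0, 0, 0.0006, 0]],
  ],
)

```text
time_s: 15.62
tool_pos: [0.611, -0.0587, 0.0591]
tool_rot: [-179.7, 0.1, 9.1]
force: [-3.4, 0.2, 8.7]
grip_width: 0.0003
```

Request:
servo_tool(
  plan=[
    [[0.0, 0, 0, 0.0007, 0], [0.0, 0, 0, 0.0007, 0], [0.0, 0, 0, 0.0007, 0], [0.0, 0, 0, 0.0007, 0], [0.0, 0, 0, 0.0007, 0], [0.0, 0, 0, 0.0007, 0], [0.0, 0, 0, 0.0007, 0], [0.0, 0, 0, 0.0007, 0], [0.0, 0, 0, 0.0007, 0], [0.0, 0, 0, 0.0007, 0], [0.0, 0, 0, 0.0007, 0], [0.0, 0, 0, 0.0007, 0]],
  ],
)

```text
time_s: 16.62
tool_pos: [0.6111, -0.0587, 0.0591]
tool_rot: [-179.7, 0.1, 9.1]
force: [-3.7, 0.7, 7.8]
grip_width: 0.0004
```

Request:
servo_tool(
  plan=[
    [[0.0, 0, 0, -0.003, 0], [0.0, 0, 0, -0.007, 0], [0.0, 0, 0, -0.02, 0], [0.0, 0, 0, -0.05, 0], [0.0, 0, 0, -0.08, 0], [0.0, 0, 0, -0.1, 0], [0.0, 0, 0, -0.1, 0], [0.0, 0, 0, -0.1, 0]],
  ],
)

```text
time_s: 17.28
tool_pos: [0.6124, -0.0592, 0.1609]
tool_rot: [-179.7, -0.0, 9.1]
force: [0.2, 0.0, -0.7]
grip_width: 0.0006
```

```bash
python3 - <<'E'
from h import *
o=st();print(np.round(o["qpos"],1))
print(shift((.4535,-.263,.10),9.1),shift((.4535,-.263,.05),9.1))
E
```

```text
t 17.28 p [ 0.6124 -0.0592  0.1609] r [-1.7974e+02 -3.0000e-02  9.0600e+00] F [ 0.19  0.01 -0.7 ] g 0.0006
[ 34.5  19.3 -38.7  89.8  12.   75.3 -86.7]
(array([-0.189 ,  0.1765,  0.06  ]), np.float64(-0.0007)) (array([-0.1891,  0.1767,  0.11  ]), np.float64(-0.0007))
```

Held at about 8–8.7 N for about 2 s, then released. Next is the small pan.

Request:
servo_tool(
  plan=[
    [[0.07, -0.03, 0.028, 0.0, 0], [0.07, -0.06, 0.056, 0.0, 0], [0.07, -0.09, 0.084, 0.01, 0], [0.07, -0.12, 0.112, 0.02, 0], [0.07, -0.15, 0.14, 0.03, 0], [0.07, -0.17, 0.16, 0.05, 0], [0.07, -0.189, 0.1765, 0.06, 0], [0.07, -0.189, 0.1765, 0.06, 0], [0.07, -0.189, 0.1765, 0.06, 0], [0.07, -0.189, 0.1765, 0.06, 0]],
  ],
)

```text
time_s: 18.12
tool_pos: [0.4536, -0.262, 0.0994]
tool_rot: [-179.7, -0.0, 9.1]
force: [-0.3, 1.1, -0.3]
grip_width: 0.059
```

```bash
python3 - <<'E'
from h import *
st();c=take("wrist");o=st();W=np.load("wrist.npz")["W"]
m=(W[...,2]>.010)&(W[...,2]<.018)&(np.hypot(W[...,0]-.4535,W[...,1]+.263)<.032)
P=(W[m][:,:2]*1000).astype(np.float32)
(x,y),r=cv2.minEnclosingCircle(P);print(len(P),x,y,r,P.mean(0),cv2.minAreaRect(P),np.median(W[m][:,2]))
print(shift((x/1e3,y/1e3,-.021),9.1,o))
E
```

```text
t 18.12 p [ 0.4536 -0.262   0.0994] r [-1.7965e+02 -1.0000e-02  9.0800e+00] F [-0.29  1.12 -0.34] g 0.059
t 18.17 p [ 0.4543 -0.2616  0.0999] r [-1.7969e+02 -5.0000e-02  9.1700e+00] F [ 0.1  -0.02 -0.59] g 0.0631
521 453.0025634765625 -263.13299560546875 18.99110221862793 [ 452.77866 -262.99146] ((453.0543212890625, -262.9598083496094), (37.049495697021484, 37.21718978881836), 9.527915954589844) 0.014438539467684586
(array([-0.0017,  0.0019,  0.1209]), np.float64(0.0012))
```

Request:
servo_tool(
  plan=[
    [[0.07, -0.0015, 0.002, 0.03, 0], [0.07, -0.0015, 0.002, 0.06, 0], [0.07, -0.0015, 0.002, 0.085, 0], [0.07, -0.0015, 0.002, 0.1, 0], [0.07, -0.0015, 0.002, 0.108, 0], [0.07, -0.0015, 0.002, 0.114, 0], [0.07, -0.0015, 0.002, 0.118, 0], [0.07, -0.0015, 0.002, 0.1205, 0], [0.07, -0.0015, 0.002, 0.1205, 0], [0.07, -0.0015, 0.002, 0.1205, 0]],
  ],
)

```text
time_s: 19.0
tool_pos: [0.4538, -0.2635, -0.0198]
tool_rot: [-179.7, -0.1, 9.2]
force: [0.8, 0.1, 0.7]
grip_width: 0.0702
```

```bash
python3 - <<'E'
from h import *
st();print(shift((.453,-.263,-.021),9.1))
E
```

```text
t 19.0 p [ 0.4538 -0.2635 -0.0198] r [-1.7975e+02 -1.1000e-01  9.1700e+00] F [0.77 0.1  0.72] g 0.0702
(array([-0.0007, -0.0007,  0.0012]), np.float64(0.0012))
```

Request:
servo_tool(
  plan=[
    [[0.07, -0.0007, -0.0007, 0.001, 0], [0.07, -0.0007, -0.0007, 0.001, 0], [0.03, -0.0007, -0.0007, 0.001, 0], [0.03, -0.0007, -0.0007, 0.001, 0], [0.03, -0.0007, -0.0007, 0.001, 0], [0.03, -0.0007, -0.0007, 0.001, 0], [0.03, -0.0007, -0.0007, 0.001, 0], [0.03, -0.0007, -0.0007, 0.001, 0], [0.03, -0.0007, -0.0007, 0.001, 0], [0.03, -0.0007, -0.0007, 0.001, 0], [0.03, -0.0007, -0.0007, 0.001, 0]],
  ],
  force=12,
)

```text
time_s: 19.92
tool_pos: [0.453, -0.2629, -0.0208]
tool_rot: [-179.7, -0.1, 9.2]
force: [-0.7, 0.3, 0.1]
grip_width: 0.0364
```

```bash
python3 - <<'E'
from h import *
o=st();print(shift((*sc(15.7,48.5),.085),9.15))
c=take("wrist");W=np.load("wrist.npz")["W"];R=Rn.from_euler("xyz",o["tool_rot"],degrees=True)
T=R.inv().apply((W-o["tool_pos"]).reshape(-1,3))*1000
m=(W[...,2].ravel()>.011)&(W[...,2].ravel()<.018)&(np.hypot(T[:,0],T[:,1])<24)&(abs(T[:,1])<18.5)
P=T[m][:,:2].astype(np.float32);print(len(P),cv2.minEnclosingCircle(P),P.min(0),P.max(0))
E
```

```text
t 19.92 p [ 0.453  -0.2629 -0.0208] r [-1.7974e+02 -1.1000e-01  9.1700e+00] F [-0.69  0.28  0.06] g 0.0364
(array([ 0.192 , -0.2931, -0.1042]), np.float64(0.0003))
1170 ((-0.11446535587310791, -0.8770589232444763), 20.234708786010742) [-15.562835 -18.414028] [18.924774 18.497917]
```

Request:
servo_tool(
  plan=[
    [[0.03, 0, 0, 0, 0], [0.03, 0, 0, 0, 0], [0.03, 0, 0, 0, 0], [0.03, 0, 0, 0, 0]],
  ],
  force=12,
)

```text
time_s: 20.3
tool_pos: [0.4531, -0.2629, -0.0208]
tool_rot: [-179.7, -0.1, 9.2]
force: [0.1, -0.2, 0.4]
grip_width: 0.0368
```

```bash
python3 - <<'E'
from h import *
o=st()
c=take("wrist");im=c["image"];o=st();save("w5.png",im)
E
```

```text
t 20.3 p [ 0.4531 -0.2629 -0.0208] r [-1.7975e+02 -1.1000e-01  9.1700e+00] F [ 0.11 -0.2   0.36] g 0.0368
t 20.35 p [ 0.4531 -0.2629 -0.0208] r [-1.7975e+02 -1.1000e-01  9.1700e+00] F [ 0.17  0.41 -0.5 ] g 0.0367
```

View pics/w5.png

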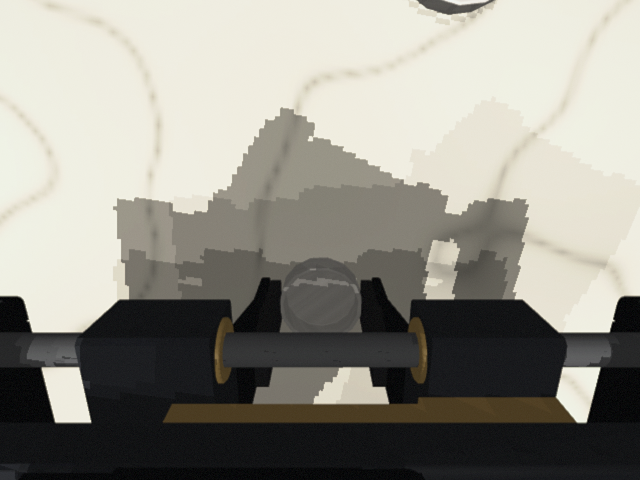

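The pan at (320,295) is held centrally between the fingers and the opening is steady at 36.7 mm. I'll carry it to a hover about 35 mm short of the well and measure the well and pan in one picture.

Request:
servo_tool(
  plan=[
    [[0.03, 0, 0, -0.02, 0], [0.03, 0, 0, -0.055, 0], [0.03, 0.01, -0.01, -0.09, 0], [0.03, 0.03, -0.045, -0.104, 0], [0.03, 0.05, -0.08, -0.104, 0], [0.03, 0.07, -0.115, -0.104, 0], [0.03, 0.09, -0.15, -0.104, 0], [0.03, 0.11, -0.185, -0.104, 0], [0.03, 0.13, -0.22, -0.104, 0], [0.03, 0.15, -0.255, -0.104, 0], [0.03, 0.157, -0.285, -0.104, 0], [0.03, 0.157, -0.293, -0.104, 0]],
  ],
  force=12,
)

```text
time_s: 21.35
tool_pos: [0.5614, 0.0588, 0.0852]
tool_rot: [-179.5, -0.2, 9.6]
force: [-0.8, 1.0, 0.2]
grip_width: 0.0364
```

Request:
servo_tool(
  plan=[
    [[0.03, 0, 0, 0.005, 0], [0.03, 0, 0, 0.01, 0], [0.03, 0, 0, 0.01, 0], [0.03, 0, 0, 0.01, 0]],
  ],
  force=12,
)

```text
time_s: 21.68
tool_pos: [0.5609, 0.0565, 0.0743]
tool_rot: [-179.5, -0.1, 9.5]
force: [0.2, -0.3, -0.3]
grip_width: 0.0366
```

```bash
cat >> h.py <<'E'
def pan_in_tool(W,o):
    # rim points of the held pan: top is 14 mm above its bottom
    R=Rn.from_euler("xyz",o["tool_rot"],degrees=True)
    T=R.inv().apply((W-o["tool_pos"]).reshape(-1,3)).reshape(W.shape)*1000
    m=(np.hypot(T[...,0],T[...,1])<23)&(T[...,2]>-39)&(T[...,2]<-15)&(abs(T[...,1])<18.2)
    return T,m
E
python3 - <<'E'
from h import *
st();c=take("wrist");o=st();W=np.load("wrist.npz")["W"];S=sinv(W);Z=W[...,2]
print("tcp scale",sinv(o["tool_pos"]))
top=(abs(Z-.0462)<.0025)&(abs(S[...,0]-16)<32)&(abs(S[...,1]-48)<33)&(S[...,0]<44)
print("top",top.sum(),cv2.minAreaRect(S[top].astype(np.float32)),np.median(Z[top]))
fl=(abs(Z-.0405)<.0018)&(np.hypot(S[...,0]-16,S[...,1]-48)<23)
if fl.sum()>10:
    P=S[fl].astype(np.float32);print("floor",len(P),cv2.minEnclosingCircle(P),P.min(0),P.max(0),cv2.fitEllipse(cv2.convexHull(P)))
T,m=pan_in_tool(W,o);Q=T[m];print(len(Q),np.percentile(Q,[1,10,50,90,99],axis=0).round(1))
save("w6.png",c["image"])
E
```

```text
t 21.68 p [0.5609 0.0565 0.0743] r [-1.7954e+02 -1.1000e-01  9.4800e+00] F [ 0.21 -0.33 -0.34] g 0.0366
t 21.73 p [0.5612 0.0566 0.0747] r [-1.7954e+02 -1.5000e-01  9.4700e+00] F [-0.14 -0.21 -0.05] g 0.0366
tcp scale [-18.39928906  54.00266929]
top 6336 ((14.614204406738281, 47.91993713378906), (60.14714813232422, 58.839839935302734), 89.8199234008789) 0.046668731962583254
floor 3523 ((15.17377758026123, 47.96697235107422), 20.549192428588867) [-5.1198735 27.579504 ] [35.1694  68.01373] ((15.095848083496094, 47.90644836425781), (40.37201690673828, 40.891754150390625), 4.33106803894043)
5124 [[-17.1 -17.7 -36.4]
 [-14.  -13.5 -34.9]
 [ -1.5   0.5 -24. ]
 [ 15.9  14.  -22.8]
 [ 18.2  17.5 -22. ]]
```

View pics/w6.png

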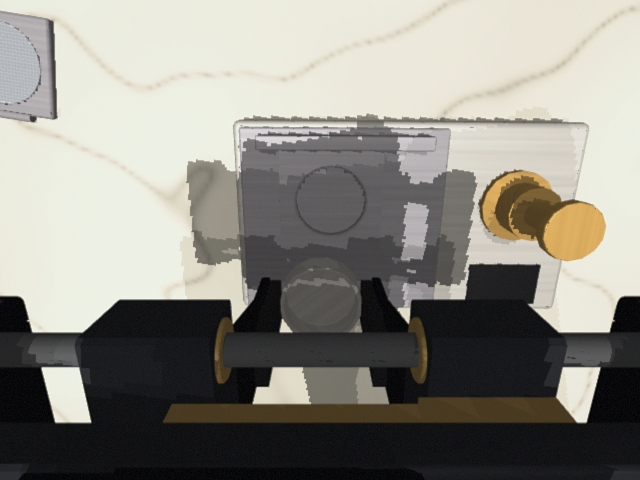

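The well shows at (330,200), centre (15.1, 47.9) on the scale, and the held pan is level at (320,295). The case is still square. I'll move over the well.

```bash
python3 - <<'E'
from h import *
from scipy.optimize import least_squares
o=st();W=np.load("wrist.npz")["W"];T,m=pan_in_tool(W,o)
Q=T[m];Q=Q[Q[:,2]<-33.5][:,:2];r=np.hypot(*Q.T)
f=lambda p:np.hypot(Q[:,0]-p[0],Q[:,1]-p[1])-18
print(len(Q),least_squares(f,[0,0],loss="soft_l1").x.round(2),Q.min(0),Q.max(0))
print(shift((*sc(15.3,48.0),.032),9.15))
E
```

```text
t 21.73 p [0.5612 0.0566 0.0747] r [-1.7954e+02 -1.5000e-01  9.4700e+00] F [-0.14 -0.21 -0.05] g 0.0366
888 [-0.16  0.52] [-14.50015792 -18.09943299] [18.66068061 18.19289576]
(array([0.0336, 0.0065, 0.0427]), np.float64(0.0056))
```

Request:
servo_tool(
  plan=[
    [[0.03, 0.012, 0.003, 0, 0.005], [0.03, 0.025, 0.006, 0.005, 0.005], [0.03, 0.0336, 0.0065, 0.015, 0.005], [0.03, 0.0336, 0.0065, 0.03, 0.005], [0.03, 0.0336, 0.0065, 0.04, 0.005], [0.03, 0.0336, 0.0065, 0.0425, 0.005], [0.03, 0.0336, 0.0065, 0.0425, 0.005], [0.03, 0.0336, 0.0065, 0.0425, 0.005], [0.03, 0.0336, 0.0065, 0.0425, 0.005]],
  ],
  force=12,
)

```text
time_s: 22.48
tool_pos: [0.5961, 0.0559, 0.0331]
tool_rot: [-179.6, -0.2, 9.2]
force: [-0.4, -0.8, 0.3]
grip_width: 0.0367
```

```bash
python3 - <<'E'
from h import *
o=st();print(sinv(o["tool_pos"]),shift((*sc(15.3,48.0),.026),9.15))
E
```

```text
t 22.48 p [0.5961 0.0559 0.0331] r [-179.56   -0.23    9.17] F [-0.4  -0.76  0.27] g 0.0367
[15.86044222 47.81510898] (array([-0.0006, -0.0001,  0.0071]), np.float64(0.0004))
```

Request:
servo_tool(
  plan=[
    [[0.03, -0.0005, 0, 0.002, 0], [0.03, -0.0005, 0, 0.004, 0], [0.03, -0.0005, 0, 0.006, 0], [0.03, -0.0005, 0, 0.0075, 0], [0.03, -0.0005, 0, 0.0085, 0], [0.03, -0.0005, 0, 0.0085, 0], [0.03, -0.0005, 0, 0.0085, 0]],
  ],
  force=12,
)

```text
time_s: 23.07
tool_pos: [0.5954, 0.056, 0.0245]
tool_rot: [-179.6, -0.2, 9.2]
force: [-0.7, -0.9, -1.1]
grip_width: 0.0367
```

Request:
servo_tool(
  plan=[
    [[0.03, 0, 0, 0.001, 0], [0.03, 0, 0, 0.002, 0], [0.03, 0, 0, 0.002, 0], [0.03, 0, 0, 0.002, 0]],
  ],
  force=12,
)

```text
time_s: 23.4
tool_pos: [0.5954, 0.056, 0.0224]
tool_rot: [-179.5, -0.2, 9.2]
force: [0.3, -0.0, -0.4]
grip_width: 0.0366
```

No contact force with the pan bottom about 3 mm into the well, so it has entered. I'll continue down.

Request:
servo_tool(
  plan=[
    [[0.03, 0, 0, 0.001, 0], [0.03, 0, 0, 0.002, 0], [0.03, 0, 0, 0.0025, 0], [0.03, 0, 0, 0.0025, 0], [0.03, 0, 0, 0.0025, 0]],
  ],
  force=12,
)

```text
time_s: 23.82
tool_pos: [0.5954, 0.0561, 0.0199]
tool_rot: [-179.5, -0.2, 9.2]
force: [0.1, -0.3, -1.1]
grip_width: 0.0364
```

Request:
servo_tool(
  plan=[
    [[0.03, 0, 0, 0.0006, 0], [0.03, 0, 0, 0.001, 0], [0.03, 0, 0, 0.001, 0]],
  ],
  force=12,
)

```text
time_s: 24.07
tool_pos: [0.5955, 0.0561, 0.0189]
tool_rot: [-179.5, -0.2, 9.2]
force: [-0.7, -0.5, -0.0]
grip_width: 0.0367
```

Request:
servo_tool(
  plan=[
    [[0.055, 0, 0, 0, 0], [0.055, 0, 0, 0, 0], [0.055, 0, 0, 0, 0], [0.055, 0, 0, 0, 0], [0.055, 0, 0, 0, 0], [0.055, 0, 0, -0.01, 0], [0.055, 0, 0, -0.03, 0], [0.055, 0, 0, -0.06, 0], [0.055, -0.01, 0, -0.09, 0], [0.055, -0.025, 0, -0.12, 0], [0.055, -0.04, 0, -0.12, 0], [0.055, -0.04, 0, -0.12, 0]],
  ],
)

```text
time_s: 25.07
tool_pos: [0.5553, 0.0487, 0.1416]
tool_rot: [-179.7, -0.4, 9.2]
force: [-0.0, -0.1, -0.5]
grip_width: 0.0549
```

```bash
python3 - <<'E'
from h import *
st();c=take("wrist");o=st();W=np.load("wrist.npz")["W"];S=sinv(W);Z=W[...,2]*1000
r=np.hypot(S[...,0]-15.5,S[...,1]-48)
rim=(Z>51)&(Z<57.5)&(r<22); P=S[rim]
A=np.c_[P,np.ones(len(P))];print("rim",len(P),cv2.minEnclosingCircle(P.astype(np.float32)),"plane",np.linalg.lstsq(A,Z[rim],rcond=None)[0].round(4),np.median(Z[rim]))
top=(abs(Z-46.2)<2.5)&(abs(S[...,0]-12)<32)&(abs(S[...,1]-48)<33)&(r>20)
P=S[top];A=np.c_[P,np.ones(len(P))]
print("top",len(P),cv2.minAreaRect(P.astype(np.float32)),"plane",np.linalg.lstsq(A,Z[top],rcond=None)[0].round(4),np.median(Z[top]))
f=(Z>48.5)&(Z<53)&(S[...,0]>43)&(S[...,0]<58)&(abs(S[...,1]-40)<55);print("fence",cv2.minAreaRect(S[f].astype(np.float32)))
im=c["image"];save("w7.png",cv2.resize(im[90:330,160:480],(800,600)))
E
```

```text
t 25.07 p [0.5553 0.0487 0.1416] r [-179.7    -0.37    9.19] F [-0.04 -0.09 -0.55] g 0.0549
t 25.12 p [0.5556 0.0484 0.1402] r [-179.67   -0.31    9.16] F [-0.01 -0.66 -0.62] g 0.0548
rim 474 ((14.979111671447754, 47.30681228637695), 19.034513473510742) plane [9.80000e-03 2.00000e-03 5.39648e+01] 54.33017463890421
top 3874 ((14.384953498840332, 48.00496292114258), (58.27916717529297, 60.277584075927734), 0.0682835802435875) plane [4.00000e-04 1.00000e-04 4.65678e+01] 46.58551579368217
fence ((48.807857513427734, 40.390220642089844), (9.017599105834961, 99.10372924804688), 0.06884326785802841)
```

View pics/w7.png

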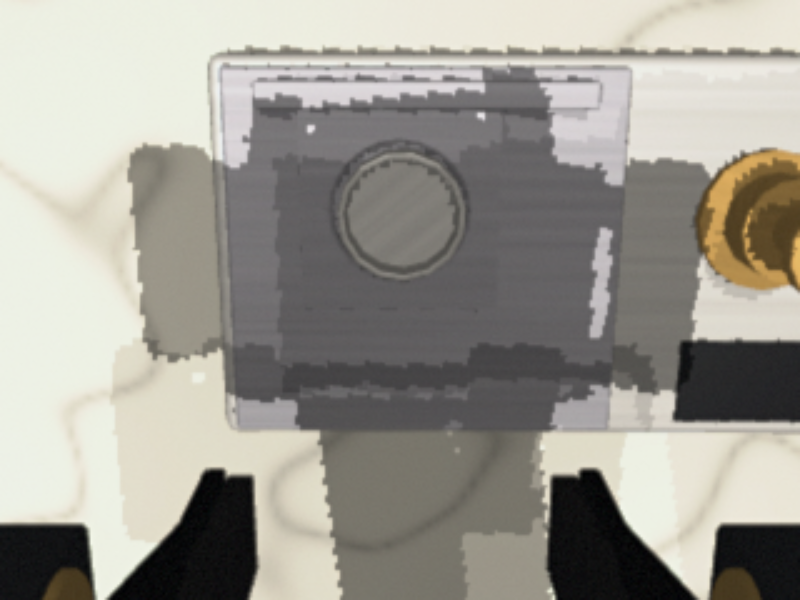

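The case sits flush and square under the fence. The pan rim stands 7.8 mm above the case top and is level, centred in the well and open side up. Nothing is touching the robot, so I'm handing in.

```bash
python3 -c "
from h import *
env.sign_off();st()"
```

```text
the job is handed in; nothing more can be done
the job is handed in; nothing more can be done
```

The job is done and handed in after about 25 s of robot time.

- **Case:** it's on the aluminium scale's deck, about 8 mm from the middle of the fence. I slid it up to the fence with about 5 N and let go. The last picture shows it flat and square to within 0.1°, with no visible gap.
- **Zeroing:** I pressed the plunger at about 8–8.7 N for about 2 s with only the empty case on the deck, then released it. I didn't check the scale's display afterwards.
- **Small pan:** it's seated open side up in the well and released. Its rim measures about 7.8 mm above the case top (8 mm nominal) and is level to within about 0.6°.

**Readings that disagreed:**
- **Fingertips:** they end about 29 mm short of the reported TCP, so the first grasp closed above the case. I noticed and corrected for it, and nothing moved.
- **Opening on the pan:** it read 36.7 mm on the 38 mm pan, but the grip held.
- **Camera positions:** the last wrist-camera positions read about 1 mm low across the scale, for the case and fence alike. That is within the calibration.

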